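Park the field magnifier and switch off its lamp

ROBOT

A 6-joint arm with a two-finger parallel gripper is mounted at the origin on the work surface. World frame = base frame: x ahead of the robot, y to its left, z up, the work surface at z = 0. Lengths are in m, angles in degrees, forces in N, time in s.
With the tool pointing down it reaches from about 0.375 to 0.9 m from the base axis. Payload 3.1 kg.
Tool frame: the origin (TCP) lies at the very end of the fingers, on their centre line; the grasp point (between the pads) lies 19 mm behind it (bot.tcp_to_grasp is the distance from the TCP to the grasp point, in m); z points along the fingers, y is the direction in which the jaws open and shut (so a half turn about z gives the same grasp; the last joint's range is limited). The gripper opens to 87 mm and grips with 3 to 60 N. Pads are 19 mm wide; open, the fingers measure 117 mm over their backs; the gripper's body (75 mm by 190 mm) begins 51 mm behind the grasp point.
Start: joints at [-84.884, 30.224, 82.088, -0, 67.689, -10.227], TCP at [0.165, -0.603, 0.223] pointing down, gripper open.
Joint ranges: [-176.69, 176.69], [-43.24, 126.21], [12.49, 139.97], [-82, 262], [0, 151.66], [-163.58, 163.58]. Speed limits (degrees/s): [159.86, 159.86, 180, 180, 180, 180].

INTERFACE

Orientations are given as a 3x3 rotation matrix whose columns are the frame's x, y, z axes.
In Python, from rig import telemetry, eyes, order, bot gives the robot as it stands. The module is installed in compiled form; this text tells all that it offers.
- The arm moves only by the tool servo_tool, never from a script. Its argument "targets" is a list of rows, each a list of 2 entries, a list of its own where there are three numbers: the shift along the tool's x, y, z in m, then the turn, a rotation vector about the tool's x, y, z in rad. In form: [[[tx, ty, tz], [wx, wy, wz]], ...]. A call has 1 to 12 rows; each row is the pose to reach, as a shift and turn from the pose commanded when the call began, along the tool's axes at that moment; what a row does not reach only later rows make up. A row lasts 1/8 s, in which the tool goes at most 62.5 mm and 10.7 degrees, less where a joint would pass 70% of its speed; a pose out of reach is approached as far as the arm can. A call with a gripper value outside its range is refused whole. "gripper" is the finger opening in m, from 0 to 0.087, set as the call begins (left out, the last holds). The fingers move at their own pace and stop on an object; the grip force is fixed at half the most. Time passes only in rows, so rows that repeat a pose let the fingers close. It gives the time, the measured TCP pose, the force and the opening at its end, in the units of the state.
- telemetry.read_state(): the state, without advancing time (a new reading comes with each control period).
- eyes.capture(name): name is "scene" or "top" or "wrist"; returns a dict with "pixels" (400x640x3 uint8, blue, green, red), "intrinsics" (3x3 intrinsics, pixels), "extrinsics" (4x4, takes a point from camera to world coordinates); the wrist camera has in their place "T_tool_cam" (4x4, takes a point from camera to tool coordinates, whose origin is the TCP and whose axes are the flange's). Camera axes: x right, y down, z forward; pixel columns grow to the right and rows downward; lengths in m; the calibration is good to about 2 mm. A picture is of the moment at which its call begins: read the wrist's pose just before it. There is no depth.
- order.hand_in(): hands the job in, once; it reports no verdict.
The state is a dict: "time_s": time; "joint_positions": joint angles; "qvel": joint speeds; "tau": joint torques, N m; "position": TCP position; "tcp_rot": TCP orientation; "force": force on the tool from outside, world axes, zero at the start; "moment": the same for the moment, N m; "opening": opening from 0.0 (shut) to 1.0 (fully open).
Only numpy, scipy, OpenCV 4.12 (cv2) and the standard library are available. Lean on these libraries where they do the work, as an engineer would, in place of code of your own. Each camera call takes 0.05 s, during which the arm holds its last target. There are 200 camera calls.

TASK

The sorting is finished, so park the magnifier: with the fingers, gently push its counterweighted arm up off the white tray until it tips past its balance point and stays raised by itself, then press the button on the lamp's grey switch puck fully down and let it come up again. Push and press only: do not grip, lift or carry anything, and leave the puck, the tray and everything else where it stands.

Things in the scene. Friction and masses are not known exactly. Their poses are not given: they have to be found in the camera images.
- mag_stand: Grey stand of the magnifier, fixed to the table: a foot 150 x 110 x 12 mm with two upright cheeks 34 mm deep, 66 mm apart and 107 mm high, between which the arm is pivoted. Origin: on the table below the pivot. Its +x axis points, level, from the pivot towards the lens; its pivot axis lies along its y.
- pivot (a point): Centre of the arm's level pivot, 90 mm above the table, half-way between the two cheeks.
- lens_tab (a point): Middle of the outer end of the flat lifting tab (34 wide, 10 thick, 15 mm long) on the ring lens's far rim; moves with the arm. Arm down: 228 mm in front of the pivot (stand's +x), 68 mm above it; the ring (120 mm across, 18 thick, centre 145 mm from the pivot) lies level. To raise it follow the tab's circle, upward and then towards the pivot, a finger under its end; a merely level push can jam.
- mag_arm (a joint): Angle of the magnifier's arm, rad: 0 down over the tray, growing as it rises, back stop at 1.35. A steel counterweight behind the pivot makes it balance at about 0.8; below that it sinks back down, beyond it it goes on by itself, slowly (damped), to the back stop and stays. Lifting at the tab takes 1 to 2 N, a level push more.
- puck: Loose grey wireless switch puck, 80 x 64 mm and 28 mm high, about 0.4 kg, with rubber underside; on its top a round grey collar, 48 mm across and 12 mm high, carries the button. Origin: centre of its underside.
- lamp_button_top (a point): Middle of the top of the white round push button (32 mm across) over the middle of the puck, 50 mm above the table when up; it stands 10 mm proud of its collar.
- lamp_button (a joint): Travel of the button, m: 0 up, 0.006 fully down; sprung, about 4 N when fully down. Counts as pressed beyond 0.0045.
- tray: White open sorting tray below the lens, loose, 130 x 250 mm, 35 mm high, wall 5 mm. Origin: centre of its underside.
- vial_a: Clear capped sample tub, 34 mm across, 45 mm high, standing in the tray. Origin: centre of its underside.
- vial_b: The same kind of tub, standing on the table beside the magnifier's stand.
- vial_c: The same kind of tub, standing near the puck.
- amber_bottle: Amber bottle with white cap, 60 mm across, 120 mm high, standing on the far side of the puck. Origin: centre of its underside.
- mug: Green mug, 80 mm across, 90 mm high, on the table at the right. Origin: centre of its underside.
- tape_roll: Roll core of cardboard lying flat, 90 mm across, 25 mm high. Origin: centre of its underside.
- spoon: Steel spoon, 150 mm, lying on the table on the robot's side of the puck.
Not all that is in view belongs to the job. There is more than one size of the puck; the job needs the middle-sized.

How it is judged:
By the outcome, as a careful person would: the job done as asked, in the order asked, and still so for the second after the job is handed in, with the robot touching nothing.
It also fails if it takes over 48 s, if anything falls off the work surface, if the arm or the gripper's body presses on something with over 40 N, if the wrist force passes 120 N, or if a joint passes its speed limit or range.

## Working session

There is one attempt and no reset: what is moved stays moved. The work goes in short steps, Python scripts to look and compute and a tool call to move; the robot and the scene stay as the last step left them, time stands still between calls to the robot, and variables do not carry over. Pictures are saved under pics/ and viewed, about 8 in all and at most 12, crops included, and the job is handed in when it is done.

Besides the shell and the picture viewer there is one more tool, called after ">>>" as a command line: name --argument value ..., lists and objects as JSON in quotes. servo_tool: Moves the arm, as the interface text tells. Its arguments: {"type":"object","properties":{"targets":{"type":"array","items":{"type":"array"}},"gripper":{"type":"number"}},"required":["targets"]}

```bash
mkdir -p pics
cat > h.py <<'E'
import numpy as np, cv2
from rig import telemetry, eyes, order, bot
def snap(n,f):
    s=telemetry.read_state(); c=eyes.capture(n); cv2.imwrite('pics/'+f,c['pixels'])
    if n=='wrist':
        T=np.eye(4);T[:3,:3]=s['tcp_rot'];T[:3,3]=s['position'];E=T@np.array(c['T_tool_cam'])
    else: E=np.array(c['extrinsics'])
    np.savez('pics/'+f+'.npz',K=c['intrinsics'],E=E); return c['pixels']
def plane(f,px,z):
    d=np.load('pics/'+f+'.npz');K,E=d['K'],d['E']
    r=E[:3,:3]@np.linalg.inv(K)@np.array([px[0],px[1],1.]);o=E[:3,3]
    return np.round(o+r*(z-o[2])/r[2],4)
def proj(f,P):
    d=np.load('pics/'+f+'.npz');K,E=d['K'],d['E'];p=E[:3,:3].T@(np.array(P)-E[:3,3]);q=K@p;return q[:2]/q[2]
E
python3 - <<'E'
from h import *
snap('scene','s1.png');snap('top','t1.png')
s=telemetry.read_state();print(s)
for f in('s1.png','t1.png'):print(np.load('pics/'+f+'.npz')['E'].round(3))
E
```

```text
{'time_s': 0.1, 'joint_positions': array([-8.48837853e+01,  3.02742300e+01,  8.21475213e+01,  7.92757682e-04,
        6.76888619e+01, -1.02267448e+01]), 'qvel': array([-0.07438849, -0.06552597, -0.16899576, -0.14479598, -0.11431938,
       -0.02810244]), 'tau': array([ 9.27249744e-07, -4.40985239e+01, -1.77151179e+01,  6.34504762e-02,
        5.33608091e-02, -3.22062181e-05]), 'position': array([ 0.16535256, -0.60206517,  0.22167161]), 'tcp_rot': array([[ 9.64360721e-01,  2.64590958e-01, -1.59410779e-04],
       [ 2.64590768e-01, -9.64358867e-01,  1.92401239e-03],
       [ 3.55347082e-04, -1.89762059e-03, -9.99998136e-01]]), 'force': array([-0.00753058,  0.43895369,  0.32005671]), 'moment': array([ 0.00736331, -0.03869784,  0.01221378]), 'opening': 1.0005996577923257}
[[-0.611  0.457 -0.646  1.15 ]
 [ 0.792  0.35  -0.501  0.398]
 [-0.003 -0.818 -0.576  0.664]
 [ 0.     0.     0.     1.   ]]
[[ 0.135 -0.971  0.2    0.296]
 [-0.991 -0.133  0.023 -0.115]
 [ 0.004 -0.201 -0.98   1.304]
 [ 0.     0.     0.     1.   ]]
```

View pics/s1.png

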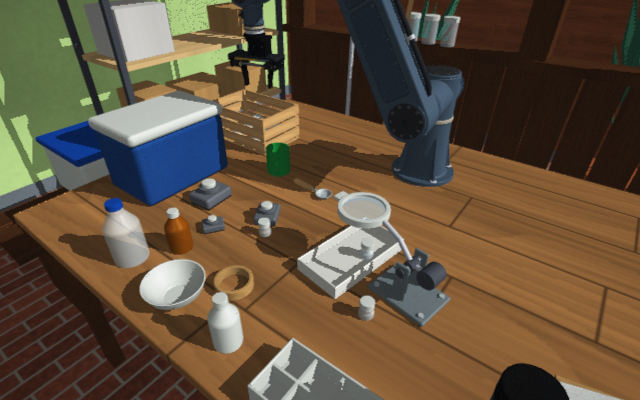

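View pics/t1.png

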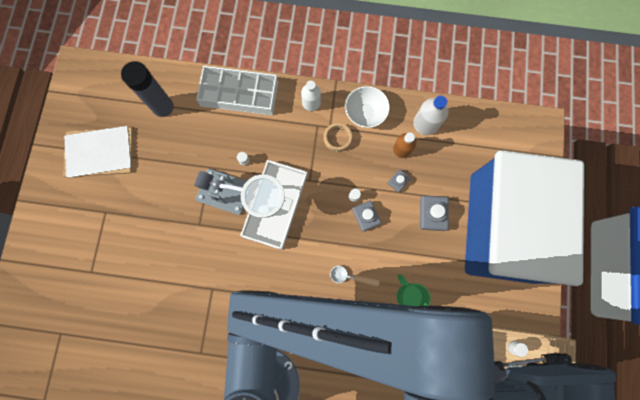

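The scene view shows the magnifier at (365,210)–(410,290) and three pucks at (208,192), (265,212) and (212,224). In the top view the lens is at (263,196) and the stand at (222,190). The pucks there are large (435,212), middle (368,215) and small (400,181).

Run:
```python
from h import *
im=cv2.imread('pics/t1.png')[140:300,180:460];cv2.imwrite('pics/t1c.png',cv2.resize(im,(798,456),interpolation=cv2.INTER_CUBIC))
f='t1.png'
for n,p,z in [('lens',(263,196),.158),('stand',(222,190),.05),('mid btn',(368,215),.05),('big',(435,212),.05),('small',(400,181),.04)]:print(n,plane(f,p,z))
```

```text
lens [0.5189 0.0624 0.158 ]
stand [0.5415 0.2054 0.05  ]
mid btn [ 0.525  -0.2423  0.05  ]
big [ 0.5613 -0.4411  0.05  ]
small [ 0.6455 -0.3292  0.04  ]
```

View pics/t1c.png

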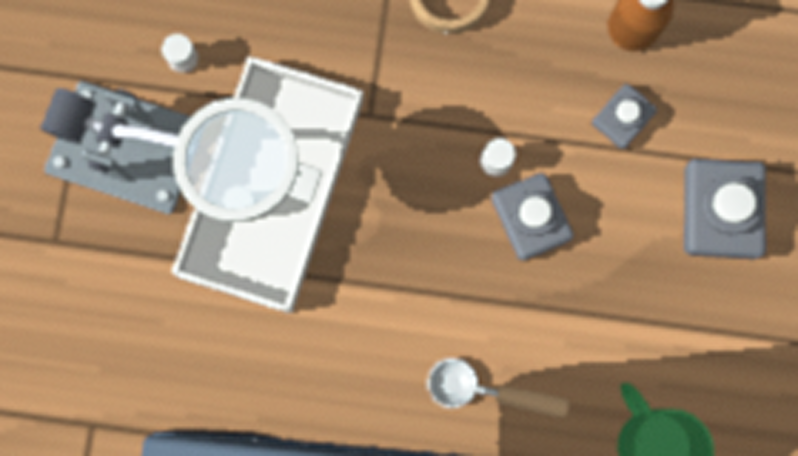

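Run:
```python
from h import *
f='t1.png'
u=lambda x,y:(180+x/2.85,140+y/2.85)
L=plane(f,u(236,159),.158);T=plane(f,u(315,182),.158);P=plane(f,u(104,127),.107)
print('lens',L,'tab',T,'piv',P)
for a,b in((P,L),(L,T),(P,T)):
    d=(b-a)[:2];print(np.linalg.norm(d).round(4),np.degrees(np.arctan2(d[1],d[0])).round(1))
for n,p,z in[('tray',(247,58),.035),('tray',(362,92),.035),('tray',(292,310),.035),('tray',(174,272),.035),('puck',(492,197),.028),('puck',(546,174),.028),('puck',(572,240),.028),('puck',(524,260),.028),('btn',(535,211),.05),('vialc',(498,155),.045),('vialb',(179,51),.045),('viala',(238,195),.045),('foot',(45,172),.012),('foot',(170,213),.012)]:print(n,plane(f,u(*p),z))
```

```text
lens [0.5194 0.0631 0.158 ] tab [ 0.5073 -0.0162  0.158 ] piv [0.5441 0.2095 0.107 ]
0.1485 -99.6
0.0802 -98.7
0.2287 -99.3
tray [0.6566 0.0884 0.035 ]
tray [ 0.6355 -0.0416  0.035 ]
tray [ 0.3915 -0.0018  0.035 ]
tray [0.4143 0.1274 0.035 ]
puck [ 0.5407 -0.1958  0.028 ]
puck [ 0.5737 -0.2506  0.028 ]
puck [ 0.506 -0.286  0.028]
puck [ 0.4777 -0.2376  0.028 ]
btn [ 0.5278 -0.2411  0.05  ]
vialc [ 0.5836 -0.1957  0.045 ]
vialb [0.6515 0.1612 0.045 ]
viala [0.5032 0.0723 0.045 ]
foot [0.5054 0.2899 0.012 ]
foot [0.4791 0.147  0.012 ]
```

```bash
cat >> h.py <<'E'
from scipy.spatial.transform import Rotation as Ro
piv=np.array([.544,.208,.09]);az=np.radians(-99.3);U=np.array([np.cos(az),np.sin(az),0]);V=np.array([-U[1],U[0],0]);Z=np.array([0,0,1.])
def tilt(p):
    p=np.radians(p);z=-U*np.cos(p)-Z*np.sin(p);return np.c_[np.cross(V,z),V,z]
def rel(P,R,P0=None,R0=None):
    s=telemetry.read_state();P0=s['position'] if P0 is None else P0;R0=s['tcp_rot'] if R0 is None else R0
    return (R0.T@(np.array(P)-P0)).round(4),Ro.from_matrix(R0.T@R).as_rotvec().round(3)
E
python3 - <<'E'
from h import *
print(V,tilt(90).round(2));print(rel([.45,-.2,.28],tilt(88)))
print(rel([.45,-.2,.28],tilt(30),np.array([.45,-.2,.28]),tilt(88)))
E
```

```text
[ 0.98685572 -0.16160382  0.        ] [[ 0.16  0.99  0.  ]
 [ 0.99 -0.16  0.  ]
 [ 0.    0.   -1.  ]]
(array([ 0.3809, -0.3125, -0.0576]), array([ 0.018,  0.03 , -1.141]))
(array([0., 0., 0.]), array([0.   , 1.012, 0.   ]))
```

>>> servo_tool --targets '[[[0.038,-0.031,-0.006],[0,0,-0.114]],[[0.076,-0.062,-0.012],[0,0,-0.228]],[[0.114,-0.094,-0.017],[0,0,-0.342]],[[0.152,-0.125,-0.023],[0,0,-0.456]],[[0.19,-0.156,-0.029],[0,0,-0.57]],[[0.229,-0.188,-0.035],[0,0,-0.685]],[[0.267,-0.219,-0.04],[0,0,-0.8]],[[0.305,-0.25,-0.046],[0,0,-0.913]],[[0.343,-0.281,-0.052],[0,0,-1.027]],[[0.381,-0.312,-0.058],[0,0,-1.141]],[[0.381,-0.312,-0.058],[0,0,-1.141]]]' --gripper 0.0

```text
time_s: 1.48
position: [0.4515, -0.1983, 0.2807]
tcp_rot: [[0.156, 0.988, 0.001], [0.988, -0.156, 0.0], [0.0, 0.0, -1.0]]
force: [0.1, -0.1, 0.6]
opening: 0.007
```

Run:
```python
from h import *
s=telemetry.read_state();print(s['time_s'],s['joint_positions'].round(1),s['position'].round(4),s['tcp_rot'].round(2),s['opening'])
print(rel([.45,-.2,.28],tilt(30)))
```

```text
1.475 [-36.7  15.9  96.3   0.   67.8 -27.8] [ 0.4515 -0.1983  0.2807] [[ 0.16  0.99  0.  ]
 [ 0.99 -0.16  0.  ]
 [ 0.    0.   -1.  ]] 0.007332756316723967
(array([-0.0019, -0.0012,  0.0007]), array([-0.003,  1.047,  0.005]))
```

>>> servo_tool --targets '[[[0,0,0],[0,0.15,0]],[[0,0,0],[0,0.3,0]],[[0,0,0],[0,0.45,0]],[[0,0,0],[0,0.6,0]],[[0,0,0],[0,0.75,0]],[[0,0,0],[0,0.9,0]],[[0,0,0],[0,1.047,0]],[[0,0,0],[0,1.047,0]],[[0,0,0],[0,1.047,0]]]'

```text
time_s: 2.6
position: [0.45, -0.2012, 0.2806]
tcp_rot: [[0.081, 0.987, 0.14], [0.495, -0.162, 0.854], [0.865, -0.0, -0.502]]
force: [-0.1, -1.3, -0.8]
opening: 0.003
```

Run:
```python
from h import *
s=telemetry.read_state();print(s['time_s'],s['joint_positions'].round(1),s['position'].round(4),s['tcp_rot'].round(2))
snap('wrist','w1.png');snap('scene','s2.png')
tab=piv+.228*U+.068*Z;print('tab',tab,'in wrist px',proj('w1.png',tab))
```

```text
2.6 [-59.   36.1  88.2  35.5 105.2 -56.4] [ 0.45   -0.2012  0.2806] [[ 0.08  0.99  0.14]
 [ 0.49 -0.16  0.85]
 [ 0.87 -0.   -0.5 ]]
tab [ 0.50715433 -0.0170031   0.158     ] in wrist px [344.50450462 180.57586632]
```

View pics/w1.png

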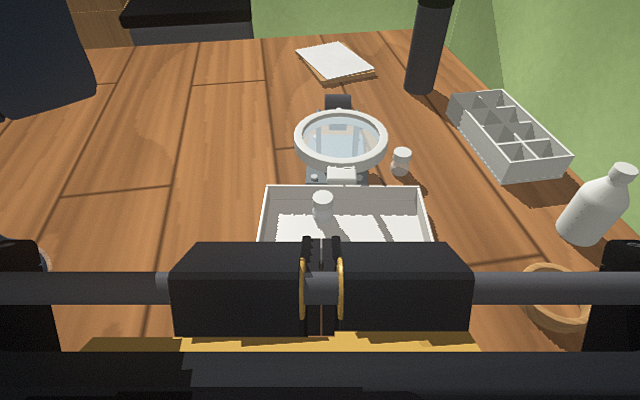

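The wrist view shows the tab at about (341,175), just where it was predicted, with the ring centred at (340,140) and the closed fingers at the bottom centre.

```bash
cat >> h.py <<'E'
def lift(th,t0=30,ins=.016):
    R=tilt(t0);E=piv+.228*U+.063*Z;P=E+ins*R[:,2]-.0095*R[:,0]
    Q=Ro.from_rotvec(-V*th).as_matrix();return piv+Q@(P-piv),Q@R
E
python3 - <<'E'
from h import *
print(plane('w1.png',(341,177),.157),np.load('pics/w1.png.npz')['K'][0,0])
P,R=lift(0);print(P);S=P+.045*U-.013*Z;S[2]=.122;print(S,rel(S,R))
print('c',rel(P,R,S,R))
print(lift(.5))
E
```

```text
[ 0.5048 -0.0093  0.157 ] 353.7456319981058
[ 0.50862596 -0.00801639  0.13677276]
[ 0.50135379 -0.0524249   0.122     ] (array([-0.0602,  0.0263,  0.2137]), array([-0.   ,  0.003,  0.001]))
c (array([ 0.0353, -0.    ,  0.0316]), array([0., 0., 0.]))
(array([0.51658017, 0.04055709, 0.23599014]), array([[ 1.38007397e-01,  9.86855716e-01,  8.40818255e-02],
       [ 8.42760943e-01, -1.61603821e-01,  5.13457105e-01],
       [ 5.20296023e-01, -1.00438981e-17, -8.53985977e-01]]))
```

>>> servo_tool --targets '[[[-0.01,0.004,0.035],[0,0,0]],[[-0.02,0.008,0.071],[0,0,0]],[[-0.03,0.012,0.107],[0,0,0]],[[-0.04,0.016,0.143],[0,0,0]],[[-0.05,0.021,0.178],[0,0,0]],[[-0.055,0.024,0.196],[0,0,0]],[[-0.06,0.025,0.214],[0,0,0]],[[-0.06,0.025,0.214],[0,0,0]],[[-0.06,0.025,0.214],[0,0,0]]]'

```text
time_s: 3.82
position: [0.5003, -0.0525, 0.122]
tcp_rot: [[0.08, 0.987, 0.141], [0.494, -0.162, 0.854], [0.865, 0.001, -0.501]]
force: [0.6, -0.3, 0.2]
opening: 0.009
```

Run:
```python
from h import *
s=telemetry.read_state();print(s['joint_positions'].round(1),s['position'].round(4),s['force'])
w=snap('wrist','w2.png');a=snap('scene','s3.png')
cv2.imwrite('pics/m3.png',np.vstack([cv2.resize(w[60:260,160:480],(560,300))[:, :],cv2.resize(a[150:300,200:480],(560,300))]))
P,R=lift(0,ins=.02);print(rel(P,R),proj('w2.png',piv+.228*U+.068*Z),plane('w2.png',proj('w2.png',piv+.228*U+.068*Z),.158))
```

```text
[-46.   47.9 100.7  44.7  80.9 -65. ] [ 0.5003 -0.0525  0.122 ] [ 0.5729169  -0.3350773   0.20379576]
(array([0.0356, 0.0009, 0.0359]), array([0.001, 0.001, 0.001])) [323.26624839 151.62204307] [ 0.5072 -0.017   0.158 ]
```

View pics/m3.png

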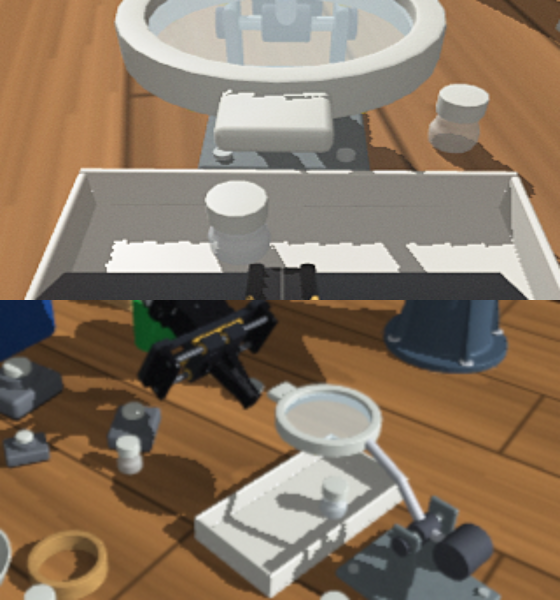

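The finger is under and in front of the tab. In the wrist crop the tab's end face is at about (274,138) and the finger tips at (283,280). The scene crop confirms the tips are below and outside the tab. I'll shift 3 mm to the side, slide under and lift.

>>> servo_tool --targets '[[[0.01,-0.001,0.012],[0,0,0]],[[0.02,-0.002,0.024],[0,0,0]],[[0.03,-0.003,0.036],[0,0,0]],[[0.035,-0.003,0.036],[0,0,0]],[[0.035,-0.003,0.036],[0,0,0]]]'

```text
time_s: 4.55
position: [0.5048, -0.0029, 0.1339]
tcp_rot: [[0.08, 0.987, 0.139], [0.495, -0.16, 0.854], [0.865, 0.0, -0.501]]
force: [-1.5, 0.4, -2.2]
opening: 0.008
```

Run:
```python
from h import *
s=telemetry.read_state();print(s['joint_positions'].round(1),s['position'].round(4),s['force'],lift(0,ins=.02)[0])
def rows(a,b,n):
    P0,R0=lift(a,ins=.02)
    for t in np.linspace(a,b,n+1)[1:]:
        p,r=rel(*lift(t,ins=.02),P0,R0);print(p.round(3).tolist(),r.tolist())
rows(0,.48,12)
```

```text
[-41.7  46.  103.9  48.1  78.5 -64.4] [ 0.5048 -0.0029  0.1339] [-1.45532167  0.4383442  -2.20891938] [ 0.50918577 -0.00459783  0.13477276]
[0.008, -0.0, -0.003] [0.0, -0.04, -0.0]
[0.017, -0.0, -0.005] [-0.0, -0.08, 0.0]
[0.026, 0.0, -0.007] [-0.0, -0.12, -0.0]
[0.034, 0.0, -0.008] [0.0, -0.16, -0.0]
[0.043, -0.0, -0.01] [-0.0, -0.2, 0.0]
[0.052, 0.0, -0.01] [-0.0, -0.24, -0.0]
[0.06, 0.0, -0.011] [-0.0, -0.28, 0.0]
[0.069, 0.0, -0.011] [-0.0, -0.32, 0.0]
[0.078, 0.0, -0.011] [-0.0, -0.36, -0.0]
[0.087, 0.0, -0.01] [0.0, -0.4, -0.0]
[0.096, -0.0, -0.01] [-0.0, -0.44, 0.0]
[0.104, 0.0, -0.008] [-0.0, -0.48, -0.0]
```

>>> servo_tool --targets '[[[0.008,0,-0.003],[0,-0.04,0]],[[0.017,0,-0.005],[0,-0.08,0]],[[0.026,0,-0.007],[0,-0.12,0]],[[0.034,0,-0.008],[0,-0.16,0]],[[0.043,0,-0.01],[0,-0.2,0]],[[0.052,0,-0.01],[0,-0.24,0]],[[0.052,0,-0.01],[0,-0.24,0]]]'

```text
time_s: 5.42
position: [0.5081, 0.014, 0.1855]
tcp_rot: [[0.109, 0.987, 0.118], [0.684, -0.161, 0.711], [0.721, 0.003, -0.693]]
force: [-0.1, -1.2, -1.1]
opening: 0.007
```

Run:
```python
from h import *
s=telemetry.read_state();print(s['joint_positions'].round(1),s['position'].round(4),s['force'],lift(.24,ins=.02)[0])
w=snap('wrist','w3.png');a=snap('scene','s4.png')
cv2.imwrite('pics/m4.png',np.vstack([cv2.resize(w[60:260,160:480],(560,300))[:, :],cv2.resize(a[150:300,200:480],(560,300))]))
def rows(a,b,n):
    P0,R0=lift(a,ins=.02)
    for t in np.linspace(a,b,n+1)[1:]:
        p,r=rel(*lift(t,ins=.02),P0,R0);print(p.round(3).tolist(),r.tolist())
rows(.24,.68,11)
print();rows(.68,1.0,8)
```

```text
[-35.8  33.5 104.5  42.7  72.5 -51.3] [0.5081 0.014  0.1855] [-0.05364299 -1.21420033 -1.10654557] [0.5119035  0.01199837 0.18469764]
[0.008, -0.0, -0.003] [0.0, -0.04, 0.0]
[0.017, 0.0, -0.005] [0.0, -0.08, 0.0]
[0.026, -0.0, -0.007] [0.0, -0.12, 0.0]
[0.034, -0.0, -0.008] [0.0, -0.16, -0.0]
[0.043, -0.0, -0.01] [-0.0, -0.2, 0.0]
[0.052, -0.0, -0.01] [-0.0, -0.24, 0.0]
[0.06, -0.0, -0.011] [0.0, -0.28, 0.0]
[0.069, -0.0, -0.011] [0.0, -0.32, 0.0]
[0.078, -0.0, -0.011] [0.0, -0.36, 0.0]
[0.087, 0.0, -0.01] [0.0, -0.4, 0.0]
[0.096, 0.0, -0.01] [0.0, -0.44, -0.0]

[0.008, 0.0, -0.003] [0.0, -0.04, 0.0]
[0.017, -0.0, -0.005] [0.0, -0.08, 0.0]
[0.026, -0.0, -0.007] [-0.0, -0.12, 0.0]
[0.034, -0.0, -0.008] [0.0, -0.16, 0.0]
[0.043, -0.0, -0.01] [0.0, -0.2, 0.0]
[0.052, -0.0, -0.01] [0.0, -0.24, 0.0]
[0.06, -0.0, -0.011] [0.0, -0.28, 0.0]
[0.069, -0.0, -0.011] [-0.0, -0.32, 0.0]
```

View pics/m4.png

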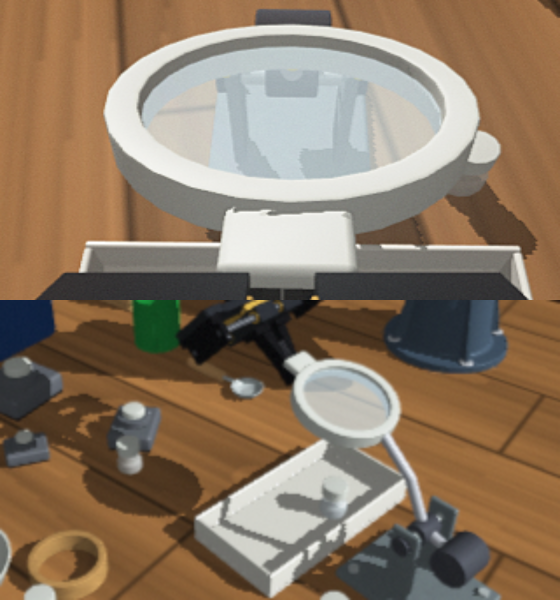

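The lens has risen, with the tab resting on the finger at about (285,255) in the wrist crop, and the tray hasn't moved. I'll continue along the arc.

>>> servo_tool --targets '[[[0.008,0,-0.003],[0,-0.04,0]],[[0.017,0,-0.005],[0,-0.08,0]],[[0.026,0,-0.007],[0,-0.12,0]],[[0.034,0,-0.008],[0,-0.16,0]],[[0.043,0,-0.01],[0,-0.2,0]],[[0.052,0,-0.01],[0,-0.24,0]],[[0.06,0,-0.011],[0,-0.28,0]],[[0.069,0,-0.011],[0,-0.32,0]],[[0.078,0,-0.011],[0,-0.36,0]],[[0.087,0,-0.01],[0,-0.4,0]],[[0.096,0,-0.01],[0,-0.44,0]]]'

```text
time_s: 6.9
position: [0.5167, 0.0722, 0.2596]
tcp_rot: [[0.152, 0.987, 0.056], [0.921, -0.162, 0.354], [0.358, -0.003, -0.934]]
force: [0.3, 0.5, -0.1]
opening: 0.005
```

>>> servo_tool --targets '[[[0.008,0,-0.003],[0,-0.04,0]],[[0.017,0,-0.005],[0,-0.08,0]],[[0.026,0,-0.007],[0,-0.12,0]],[[0.034,0,-0.008],[0,-0.16,0]],[[0.043,0,-0.01],[0,-0.2,0]],[[0.052,0,-0.01],[0,-0.24,0]],[[0.052,0,-0.01],[0,-0.24,0]],[[0.052,0,-0.01],[0,-0.24,0]]]'

```text
time_s: 7.9
position: [0.5239, 0.1163, 0.2874]
tcp_rot: [[0.161, 0.987, 0.018], [0.979, -0.162, 0.126], [0.127, -0.002, -0.992]]
force: [-0.7, -0.4, -0.1]
opening: 0.008
```

Run:
```python
from h import *
s=telemetry.read_state();print(s['joint_positions'].round(1),s['position'].round(4),s['force'],lift(.92,ins=.02)[0])
w=snap('wrist','w4.png');a=snap('scene','s5.png')
cv2.imwrite('pics/m5.png',np.vstack([cv2.resize(w[60:260,160:480],(560,300))[:, :],cv2.resize(a[100:300,200:480],(420,300))[:,:420] if 0 else cv2.resize(a[150:300,200:480],(560,300))]))
```

```text
[-3.7 18.2 92.   7.8 69.4  2.9] [0.5239 0.1163 0.2874] [-0.67420233 -0.39302922 -0.10552048] [0.52866537 0.11435702 0.28852029]
```

View pics/m5.png

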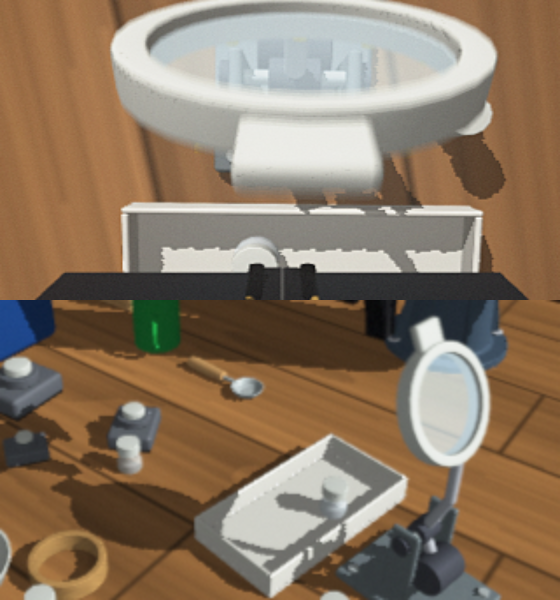

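The lens has tipped past balance, left the finger and stands nearly upright, and the tray is unmoved. Next I'll back off and cross-check the button in both views.

Run:
```python
from h import *
def blob(f,c,r=9):
    im=cv2.imread('pics/'+f);m=(im.min(2)>165).astype('uint8');n,l,st,ce=cv2.connectedComponentsWithStats(m)
    for i in range(1,n):
        if np.hypot(*(ce[i]-c))<r and st[i,4]>15: print(f,st[i],ce[i].round(1),plane(f,ce[i],.05))
blob('t1.png',(368,214));blob('s5.png',(267,205));blob('s1.png',(267,205))
print('bottle',plane('t1.png',(408,138),.12),'mug',plane('t1.png',(413,295),.09))
D=tilt(90)
print(rel([.508,.02,.30],D));print(rel([.52,-.24,.16],D))
```

```text
t1.png [362 209  11  11  97] [367.  213.9] [ 0.5279 -0.239   0.05  ]
s5.png [262 201  10   8  61] [266.9 204.5] [ 0.531  -0.2348  0.05  ]
s1.png [262 202  10   7  56] [267.  204.6] [ 0.5313 -0.2341  0.05  ]
bottle [ 0.7565 -0.3265  0.12  ] mug [ 0.3091 -0.3882  0.09  ]
(array([-0.095 , -0.0003, -0.0247]), array([-0.001, -0.127, -0.001]))
(array([-0.3653,  0.0539,  0.0818]), array([-0.001, -0.127, -0.001]))
```

>>> servo_tool --targets '[[[-0.03,0,-0.01],[0,-0.03,0]],[[-0.065,0,-0.02],[0,-0.06,0]],[[-0.1,0,-0.024],[0,-0.09,0]],[[-0.135,0.01,-0.02],[0,-0.127,0]],[[-0.17,0.02,-0.01],[0,-0.127,0]],[[-0.21,0.03,0],[0,-0.127,0]],[[-0.25,0.04,0.012],[0,-0.127,0]],[[-0.29,0.05,0.024],[0,-0.127,0]],[[-0.325,0.058,0.034],[0,-0.127,0]],[[-0.357,0.063,0.042],[0,-0.127,0]],[[-0.357,0.063,0.042],[0,-0.127,0]],[[-0.357,0.063,0.042],[0,-0.127,0]]]'

```text
time_s: 9.5
position: [0.5299, -0.2375, 0.2011]
tcp_rot: [[0.162, 0.987, -0.001], [0.987, -0.162, 0.001], [0.001, -0.001, -1.0]]
force: [-0.5, -0.1, 0.1]
opening: 0.009
```

Run:
```python
from h import *
s=telemetry.read_state();print(s['joint_positions'].round(1),s['position'].round(4),s['tcp_rot'].round(3),s['force'],s['opening'])
print(rel([.529,-.238,.060],tilt(90)))
a=snap('scene','s6.png');cv2.imwrite('pics/m6.png',cv2.resize(a[100:300,180:480],(720,480)))
```

```text
[-35.2  28.3  89.8   0.   61.9 -25.9] [ 0.5299 -0.2375  0.2011] [[ 0.162  0.987 -0.001]
 [ 0.987 -0.162  0.001]
 [ 0.001 -0.001 -1.   ]] [-0.49196243 -0.10720084  0.10572936] 0.008953092704624983
(array([-0.0008, -0.0007,  0.1411]), array([-0.001, -0.001, -0.001]))
```

View pics/m6.png

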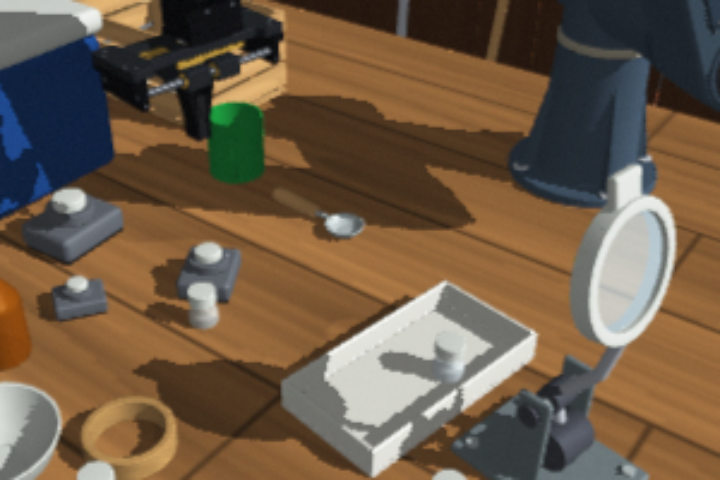

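The lens is raised at (625,270) by itself. The tool is above the middle puck, whose button is at (207,253). I'll descend and press.

>>> servo_tool --targets '[[[-0.001,-0.001,0.04],[0,0,0]],[[-0.001,-0.001,0.08],[0,0,0]],[[-0.001,-0.001,0.11],[0,0,0]],[[-0.001,-0.001,0.13],[0,0,0]],[[-0.001,-0.001,0.141],[0,0,0]],[[-0.001,-0.001,0.141],[0,0,0]],[[-0.001,-0.001,0.141],[0,0,0]]]'

```text
time_s: 10.42
position: [0.53, -0.2387, 0.0613]
tcp_rot: [[0.161, 0.987, 0.002], [0.987, -0.161, -0.001], [-0.001, 0.002, -1.0]]
force: [-0.0, 0.4, -0.4]
opening: 0.007
```

>>> servo_tool --targets '[[[0,0,0.003],[0,0,0]],[[0,0,0.006],[0,0,0]],[[0,0,0.009],[0,0,0]],[[0,0,0.011],[0,0,0]],[[0,0,0.011],[0,0,0]],[[0,0,0.011],[0,0,0]]]'

```text
time_s: 11.18
position: [0.5292, -0.2386, 0.0493]
tcp_rot: [[0.161, 0.987, -0.0], [0.987, -0.161, 0.0], [0.0, -0.0, -1.0]]
force: [-0.4, 0.9, 1.0]
opening: 0.003
```

Run:
```python
from h import *
for i in range(4):
    s=telemetry.read_state();print(s['position'].round(4),s['force'].round(2));
    a=snap('scene','s7.png')
cv2.imwrite('pics/m7.png',cv2.resize(a[140:260,190:350],(800,600),interpolation=cv2.INTER_CUBIC))
```

```text
[ 0.5292 -0.2386  0.0493] [-0.42  0.89  1.04]
[ 0.5292 -0.2386  0.0493] [-0.4   0.77  1.71]
[ 0.5292 -0.2386  0.0494] [-0.96 -0.2   1.72]
[ 0.5292 -0.2386  0.0493] [-0.64 -0.54  2.02]
```

View pics/m7.png

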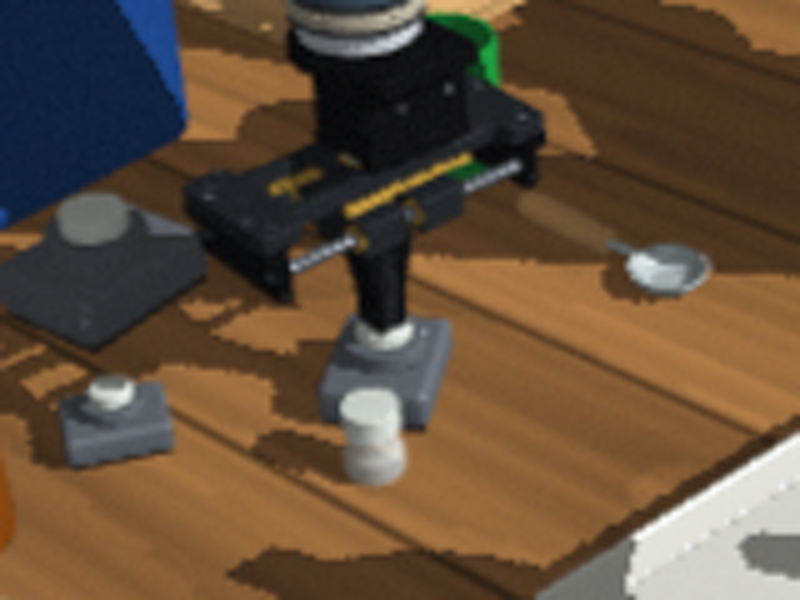

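The closed fingers touch the middle of the white button at (388,330), with about 1.5 N. I'll press on.

>>> servo_tool --targets '[[[0,0,0.002],[0,0,0]],[[0,0,0.004],[0,0,0]],[[0,0,0.0055],[0,0,0]],[[0,0,0.0065],[0,0,0]],[[0,0,0.0065],[0,0,0]],[[0,0,0.0065],[0,0,0]]]'

```text
time_s: 12.12
position: [0.5293, -0.2386, 0.0442]
tcp_rot: [[0.161, 0.987, 0.0], [0.987, -0.161, -0.0], [-0.0, 0.0, -1.0]]
force: [-3.3, 2.0, 11.6]
opening: 0.004
```

Run:
```python
from h import *
for i in range(4):
    s=telemetry.read_state();print(s['position'].round(4),s['force'].round(2));snap('scene','s8.png')
```

```text
[ 0.5293 -0.2386  0.0442] [-3.32  1.96 11.59]
[ 0.5293 -0.2386  0.0442] [-2.44  1.62 12.51]
[ 0.5293 -0.2386  0.0443] [-2.69  1.08 12.9 ]
[ 0.5293 -0.2386  0.0443] [-2.25  1.34 11.78]
```

At 12 N against a spring that needs about 4 N, and at z = 44 mm, the button is at its stop. I'll release it straight up.

>>> servo_tool --targets '[[[0,0,-0.003],[0,0,0]],[[0,0,-0.007],[0,0,0]],[[0,0,-0.012],[0,0,0]],[[0,0,-0.03],[0,0,0]],[[0,0,-0.06],[0,0,0]],[[0,0,-0.1],[0,0,0]],[[0,0,-0.14],[0,0,0]],[[-0.06,0,-0.17],[0,0,0]],[[-0.11,0,-0.2],[0,0,0]],[[-0.11,0,-0.2],[0,0,0]],[[-0.11,0,-0.2],[0,0,0]]]'

```text
time_s: 13.7
position: [0.511, -0.3466, 0.243]
tcp_rot: [[0.162, 0.987, -0.0], [0.987, -0.162, 0.001], [0.001, -0.0, -1.0]]
force: [-0.1, 0.0, -0.2]
opening: 0.004
```

Run:
```python
from h import *
s=telemetry.read_state();print(s['time_s'],s['position'].round(4),s['force'].round(2))
a=snap('scene','s9.png');cv2.imwrite('pics/m9.png',cv2.resize(a[100:310,180:480],(780,546)))
def blob(f,c,r=9):
    im=cv2.imread('pics/'+f);m=(im.min(2)>165).astype('uint8');n,l,st,ce=cv2.connectedComponentsWithStats(m)
    for i in range(1,n):
        if np.hypot(*(ce[i]-c))<r and st[i,4]>15: print(f,st[i],ce[i].round(1),plane(f,ce[i],.05))
blob('s5.png',(267,205));blob('s9.png',(267,205))
```

```text
13.7 [ 0.511  -0.3466  0.243 ] [-0.11  0.   -0.22]
s5.png [262 201  10   8  61] [266.9 204.5] [ 0.531  -0.2348  0.05  ]
s9.png [262 201  10   8  61] [266.9 204.5] [ 0.531  -0.2348  0.05  ]
```

View pics/m9.png

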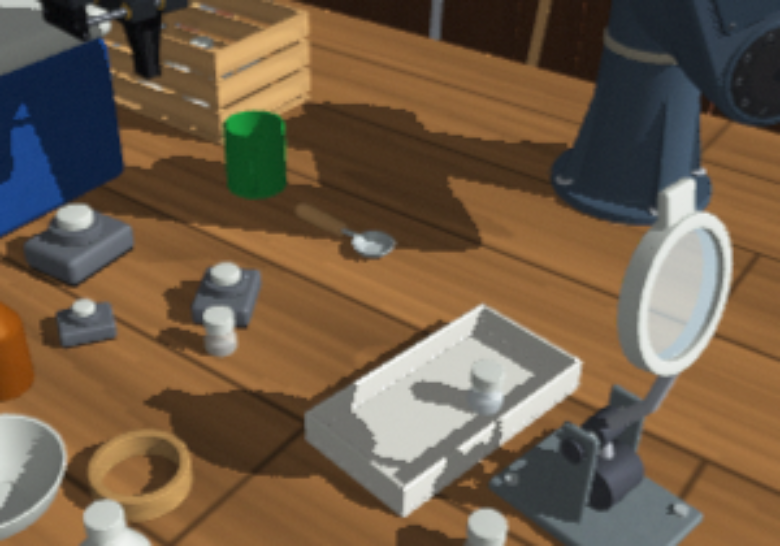

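The lens is at the same pixel (440,212) in two pictures 4 s apart, so it has settled. The button is up again with an identical blob before and after, and everything else stands where it was.

```bash
python3 -c "
from h import *
print(order.hand_in())"
```

```text
the job is handed in; nothing more can be done
None
```

The magnifier is parked and the lamp button has been pressed and released. I handed the job in at about 14 s of the 48 s allowed; it gave no verdict.

- **Magnifier:** I put the closed fingers under the lens tab and lifted it along its arc until it tipped past balance and left the fingers. It was at the same place in pictures taken about 4 s apart, so it is staying up by itself.
- **Button:** I pressed the middle-sized puck's button down to its stop. The fingers read about 12 N at z = 44 mm, where the spring alone needs about 4 N. The button then came back up, and its image before and after is identical, so the puck didn't move.
- **Everything else:** The tray, tubs, spoon and mug looked unmoved in the last picture. The robot was touching nothing and its force reading was near zero.

The top and wrist views disagreed by about 8 mm on how far out the tab end was. I allowed for that by sliding the fingers further under the tab. I couldn't read the arm angle or the button travel directly; both are judged from the images, the force and the tool height.

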